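# Stand the spice jar on the filling ledge and hold the spice chest's lid open

## Robot

A 7-joint arm with a two-finger parallel gripper is mounted at the origin on a cart in front of the work surface, level with it; the furniture and walls round the work are solid. World frame = base frame: x ahead of the robot, y to its left, z up, the work surface at z = 0. Lengths are in m, angles in rad, forces in N, time in s.
With the tool pointing down it reaches from about 0.425 to 0.925 m from the base axis. Payload 6.8 kg.
Tool frame: the origin (TCP) lies midway between the tips of the shut fingers; the grasp point (between the pads) lies 19 mm behind it; z points along the fingers, y is the direction in which the jaws open and shut (so a half turn about z gives the same grasp; the last joint's range is limited). The gripper opens to 85 mm and grips with 20 to 120 N. Pads are 22 mm wide; open, the fingers measure 114 mm over their backs; the gripper's body (76 mm by 85 mm) begins 54 mm behind the grasp point. The pads swing forward as they close: fully open they stand 13 mm farther back than shut.
Start: joints at [-1.376, 0.477, 0.022, 1.555, -0.011, 1.109, -0.083], TCP at [0.201, 0.644, 0.231] pointing down, gripper open.
Joint ranges: [-2.96, 2.96], [-0.34, 2.1], [-1.41, 1.46], [0.24, 2.44], [-1.37, 4.51], [0.17, 1.92], [-2.96, 2.96]. Speed limits (rad/s): [2.39, 2.39, 3.14, 3.14, 3.14, 3.14, 3.14].

## Interface

Orientations are given as a unit quaternion [w, x, y, z].
In Python, from station import * gives the robot as it stands. The module is installed in compiled form; this text tells all that it offers.
- The arm moves only by the tool jog_arm, never from a script. Its arguments are lists of equal length, an entry for each row: "dp": the shift along the tool's x, y, z in units of 25 mm (1.0 is 25 mm), a list of three; "angular": the turn, a rotation vector about the tool's x, y, z in units of 5 degrees (1.0 is 5 degrees), a list of three; "claw": the finger opening in mm, from 0 to 85.4. A call has exactly 5 rows; each row is the pose to reach, as a shift and turn from the pose commanded when the call began, along the tool's axes at that moment; what a row does not reach only later rows make up. A row lasts 1/10 s, in which the tool goes at most 50 mm and 8.59 degrees, less where a joint would pass 70% of its speed; a pose out of reach is approached as far as the arm can. A call with a gripper value outside its range is refused whole. The fingers move at their own pace and stop on an object; "grip_force" is the grip in N (left out, the last holds). Time passes only in rows, so rows that repeat a pose let the fingers close, or fill a call up. It gives the time, the measured TCP pose, the force and the opening at its end, in the units of the state.
- get_obs(): the state, without advancing time (a new reading comes with each control period).
- read_camera(name): name is "side" or "top"; returns a dict with "pixels" (420x560x3 uint8, blue, green, red), "camera_matrix" (3x3 intrinsics, pixels), "rvec" (rotation vector, rad) and "tvec" (3), from world to camera coordinates, as OpenCV has them. Camera axes: x right, y down, z forward; pixel columns grow to the right and rows downward; lengths in m; the calibration is good to about 2 mm. A picture is of the moment at which its call begins. There is no depth.
- hand_in(): hands the job in, once; it reports no verdict.
The state is a dict: "t": time; "q": joint angles; "joint_vel": joint speeds; "joint_torque": joint torques, N m; "eef_pos": TCP position; "tool_rot": TCP orientation; "contact_force": force on the tool from outside, world axes, zero at the start; "torque": the same for the moment, N m; "gripper_width": opening from 0.0 (shut) to 1.0 (fully open).
Only numpy, scipy, OpenCV 4.12 (cv2) and the standard library are available. Lean on these libraries where they do the work, as an engineer would, in place of code of your own. Each camera call takes 0.05 s, during which the arm holds its last target.

## Task

I want to top up the red-capped spice jar from the stock in my wooden spice chest: gently stand that jar upright on the narrow pale ledge that sticks out of the chest's side, and let go of it. Then lift the chest's lid to 45 degrees and finish holding it there, still, without letting go, because it falls shut by itself. Leave the white-capped spice jar, the butter dish and the pink cup where they are, and do not drop the red-capped jar.

Things in the scene. Friction and masses are not known exactly. Their poses are not given: they have to be found in the camera images.
- chest: Fixed brown wooden spice chest with jars inside, 140 (x) by 180 (y) mm, 120 mm high without the lid. Origin: centre of its underside. Its x axis points from the front (the handle side, towards the robot) to the hinge side, y to the side that has the ledge, z up.
- ledge_spot (a point): The recommended spot for the red-capped jar: on the top face of the pale wooden ledge, 60 mm above the worktop, 60 mm out from the chest's side wall. Axes as the chest's. The ledge is only 38 mm wide along x (19 mm to each side of this point), 12 mm thick, and runs along y from the chest's wall (60 mm behind this point) to its free end (40 mm beyond it).
- lid_hinge (a point): Point on the lid's hinge line, at the middle of the chest's far upper edge, 120 mm above the worktop, 70 mm along the chest's x axis from its centre. The hinge line runs along the chest's y axis. Axes as the chest's.
- chest_lid (a joint): Angle of the lid: 0 shut (level), grows as the front edge goes up, 0.785 is 45 degrees, stop at 1.4. The lid weighs about 0.3 kg, moves freely and falls shut from anywhere. It is 12 mm thick, 146 mm from the hinge line to the front edge and 188 mm wide; its underside lies on the hinge line's level when shut.
- lid_handle (a point): Centre of the lid's handle, a brass cross bar (20 mm thick, 28 mm long, along the chest's y axis, flat ends) on a 12 mm stem. With the lid shut it lies 120 mm in front of the hinge line, 48 mm above the hinge line's level and 36 mm above the lid's top face; it turns with the lid (axes as the chest's when shut). Pinched on its two flat ends it can pivot between the fingers.
- red_jar_centre (a point): Centre, half-way up (54.5 mm), of the spice jar with the red cap: round, 46 mm in diameter, 109 mm high, 0.12 kg (may vary by a third), z axis up. Loose.
- red_jar: The same red-capped jar; origin at the centre of its underside.
- white_jar_centre (a point): Centre, half-way up (50 mm), of the spice jar with the white cap, 43 mm in diameter, 100 mm high; stands loose near the red-capped one, to be left alone. The two may stand in each other's place.
- butter: White covered butter dish with a blue knob, 92 x 165 x 72 mm, origin under its centre; loose, to be left alone.
- cup: Pink cup with a handle, 84 x 121 x 101 mm, origin under its centre; loose, to be left alone.

How it is judged:
On the way, in this order (a step that is already met when the one before it is completed fails the run):
1. the red-capped jar stands upright on the ledge, let go (x of red_jar_centre in the frame of ledge_spot between -0.019 and 0.019 m and y of red_jar_centre in the frame of ledge_spot between -0.05 and 0.04 m and z of red_jar_centre in the frame of ledge_spot between 0.0475 and 0.0615 m and angle between red_jar_centre's own z axis and vertical below 0.15 rad and contact force between the fingers and red_jar below 0.05 N and linear speed of red_jar below 0.03 m/s and value of joint chest_lid below 0.1 rad), for 0.3 s.
2. the lid is lifted off the chest (value of joint chest_lid above 0.25 rad), for 0.1 s.
At the end, for the whole second after the job is handed in: Lid still at 45 degrees (7 either way), carried by the fingers alone; red-capped jar upright (within 8 degrees), released and at rest on the ledge, its centre within 19 mm of the ledge's centre line; white-capped jar, butter dish and cup within 30 mm of their starts (x of red_jar_centre in the frame of ledge_spot between -0.019 and 0.019 m and y of red_jar_centre in the frame of ledge_spot between -0.05 and 0.04 m and z of red_jar_centre in the frame of ledge_spot between 0.0475 and 0.0615 m and angle between red_jar_centre's own z axis and vertical below 0.15 rad and contact force between each of the fingers, chest_lid and red_jar below 0.05 N and linear speed of red_jar below 0.03 m/s and value of joint chest_lid between 0.663 and 0.908 rad and velocity of joint chest_lid between -0.08 and 0.08 rad/s and contact force between the fingers and chest_lid above 0.3 N and contact force between chest_lid and butter below 0.05 N and contact force between chest_lid and cup below 0.05 N and distance of each of white_jar_centre, butter, cup from where it was at the start of the episode below 0.03 m); the arm keeps its last pose, push and grip.
It fails at once if the red-capped jar is dropped (contact force between red_jar and anything else below 0.02 N and linear speed of red_jar above 0.4 m/s).
It fails at once if the white-capped jar, butter dish or pink cup is pushed away (distance of any of white_jar_centre, butter, cup from where it was at the start of the episode above 0.03 m).
It also fails if it takes over 48 s, if anything falls off the work surface, if the arm or the gripper's body presses on something with over 40 N, if the wrist force passes 120 N, or if a joint passes its speed limit or range.

## Working session

There is one attempt and no reset: what is moved stays moved. The work goes in short steps, Python scripts to look and compute and a tool call to move; the robot and the scene stay as the last step left them, time stands still between calls to the robot, and variables do not carry over. Pictures are saved under pics/ and viewed, and the job is handed in when it is done.

Besides the shell and the picture viewer there is one more tool, called after "Call:" as a command line: name --argument value ..., lists and objects as JSON in quotes. jog_arm: Moves the arm, as the interface text tells. Its arguments: {"type":"object","properties":{"dp":{"type":"array","items":{"type":"array","items":{"type":"number"}}},"angular":{"type":"array","items":{"type":"array","items":{"type":"number"}}},"claw":{"type":"array","items":{"type":"number"}},"grip_force":{"type":"number"}},"required":["dp","angular","claw"]}

```bash
mkdir -p pics; python3 - <<'E'
from station import *
import cv2
o=get_obs();print({k:(v if not hasattr(v,'round') else v) for k,v in o.items()})
for n in ["side","top"]:
    c=read_camera(n);cv2.imwrite(f"pics/{n}0.png",c["pixels"]);print(c["camera_matrix"],c["rvec"],c["tvec"])
E
```

```text
{'t': 0.0, 'q': array([-1.3760637 ,  0.47779379,  0.02236661,  1.55643039, -0.01152176,
        1.10931438, -0.08307229]), 'joint_vel': array([ 0.00017049, -0.00014481,  0.00176413, -0.00130819,  0.00096055,
       -0.00053058,  0.00110599]), 'joint_torque': array([-2.77964045e-04, -5.96433592e+01,  1.60700910e+00, -2.81194121e+01,
        1.22710966e-02,  9.30697366e-03,  1.98756339e-05]), 'eef_pos': array([0.2011508 , 0.64371808, 0.23033937]), 'tool_rot': array([-7.36020300e-05,  1.50830446e-01,  9.88559230e-01, -9.05764129e-04]), 'contact_force': array([ 0.35791182, -0.14651141,  0.64698042]), 'torque': array([ 0.02354357, -0.00067521,  0.01221809]), 'gripper_width': 0.997073233441968}
[[517.26523827   0.         279.49122906]
 [  0.         517.26523827 209.07485965]
 [  0.           0.           1.        ]] [ 2.30168328 -1.13258532  0.37965514] [-0.23803487  0.43505567  1.24175196]
[[516.47875089   0.         290.03557585]
 [  0.         516.47875089 213.64750196]
 [  0.           0.           1.        ]] [ 2.0233652  -2.1985113   0.22635172] [0.09648038 0.51452599 1.18478672]
```

View pics/side0.png

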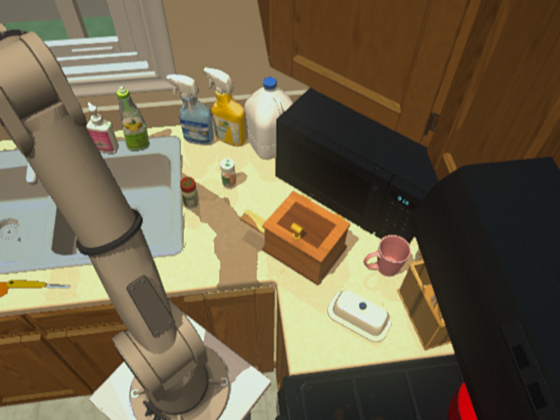

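View pics/top0.png

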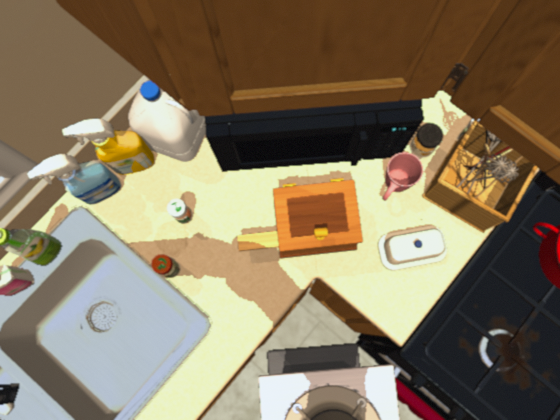

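```bash
cat > h.py <<'E'
from station import *
import cv2, numpy as np
from scipy.spatial.transform import Rotation as Ro
def proj(c,P):
    return cv2.projectPoints(np.atleast_2d(np.float64(P)),c["rvec"],c["tvec"],c["camera_matrix"],None)[0][:,0]
def ray(c,uv):
    R=cv2.Rodrigues(c["rvec"])[0];C=-R.T@np.ravel(c["tvec"])
    d=R.T@np.linalg.inv(c["camera_matrix"])@np.array([uv[0],uv[1],1.]);return C,d/np.linalg.norm(d)
def plane(c,uv,z):
    C,d=ray(c,uv);return C+d*(z-C[2])/d[2]
def tri(c1,u1,c2,u2):
    A=[];b=[]
    for c,u in((c1,u1),(c2,u2)):
        C,d=ray(c,u);M=np.eye(3)-np.outer(d,d);A.append(M);b.append(M@C)
    return np.linalg.lstsq(np.vstack(A),np.hstack(b),rcond=None)[0]
def q2R(q): return Ro.from_quat([q[1],q[2],q[3],q[0]])
E
python3 - <<'E'
from h import *
np.set_printoptions(precision=4,suppress=True)
s=read_camera("side");t=read_camera("top")
for n,c in(("s",s),("t",t)):
    print(n,ray(c,(280,210)),proj(c,[[0,0,0],[.2,.644,.23],[.5,0,0],[.5,.5,0]]))
def crop(im,x0,y0,x1,y1,k,n): cv2.imwrite(n,cv2.resize(im[y0:y1,x0:x1],None,fx=k,fy=k,interpolation=cv2.INTER_CUBIC))
crop(s["pixels"],160,140,360,290,4,"pics/s_crop.png")
crop(t["pixels"],140,160,380,280,3.3,"pics/t_crop.png")
print(q2R(get_obs()["tool_rot"]).as_matrix())
E
```

```text
s (array([-0.158 , -0.3992,  1.2663]), array([ 0.468 ,  0.3425, -0.8147])) [[180.3352 390.302 ]
 [ 43.3195 152.8392]
 [302.3876 249.0202]
 [175.2734 166.4139]]
t (array([0.2635, 0.0691, 1.2663]), array([ 0.216 ,  0.0062, -0.9764])) [[332.0938 437.9425]
 [ -2.6538 382.2541]
 [312.2043 224.5316]
 [111.6097 240.999 ]]
[[-0.9545  0.2982 -0.0002]
 [ 0.2982  0.9545 -0.0011]
 [-0.0001 -0.0011 -1.    ]]
```

View pics/s_crop.png

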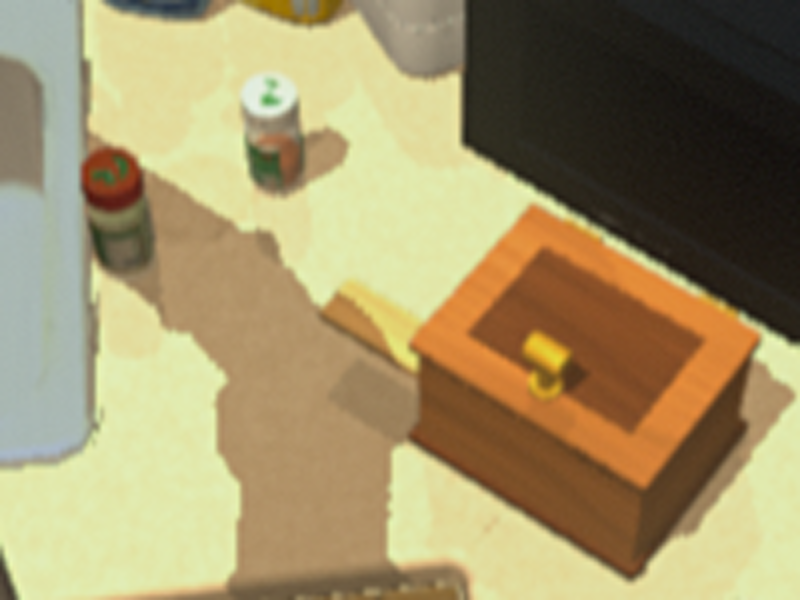

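View pics/t_crop.png

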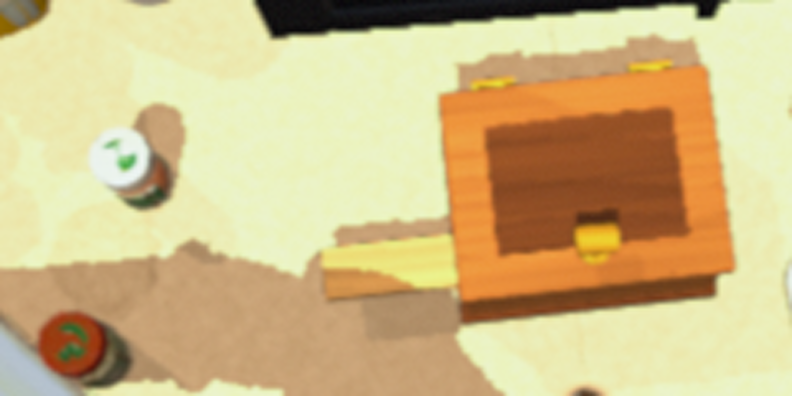

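```bash
python3 - <<'E'
from h import *
np.set_printoptions(precision=4,suppress=True)
s=read_camera("side");t=read_camera("top")
tc=np.array([(440,95),(708,67),(735,270),(458,303)])/3.3+[140,160]
sc=np.array([(535,205),(760,342),(640,490),(412,345)])/4+[160,140]
for z,cs in ((.132,0),):
    A=np.array([plane(t,u,z) for u in tc]);B=np.array([plane(s,u,z) for u in sc])
    for X in(A,B):
        print(X[:,:2].tolist(), "c",X.mean(0)); e=[X[0]-X[1],X[3]-X[2],X[0]-X[3],X[1]-X[2]]
        print([ (round(np.linalg.norm(v),4),round(np.degrees(np.arctan2(v[1],v[0])),2)) for v in e])
# ledge top at z=.06
tl=np.array([(322,250),(326,298),(447,235),(456,287)])/3.3+[140,160]
for u in tl: print("ledge",plane(t,u,.06))
tl=np.array([(345,280),(320,315),(415,370)])/4+[160,140]
for u in tl: print("ledge s",plane(s,u,.06))
for c,n,box in((s,"s",(170,160,210,215)),(t,"t",(145,245,185,285))):
    im=c["pixels"].astype(int);x0,y0,x1,y1=box
    m=np.zeros(im.shape[:2],np.uint8);b,g,r=[im[...,i] for i in range(3)]
    m[y0:y1,x0:x1]=((r>90)&(r>2*g)&(r>2*b)).astype(np.uint8)[y0:y1,x0:x1]
    cn=max(cv2.findContours(m,cv2.RETR_EXTERNAL,cv2.CHAIN_APPROX_NONE)[0],key=len)
    e=cv2.minEnclosingCircle(cn);print(n,e,cv2.boundingRect(cn),m.sum(),plane(c,e[0],.109))
# eye estimates of top disc centre
print("red t",plane(t,(72/3.3+140,343/3.3+160),.109),"s",plane(s,(111/4+160,172/4+140),.109))
print("white t",plane(t,(120/3.3+140,160/3.3+160),.1),"s",plane(s,(270/4+160,95/4+140),.1))
h=tri(t,(597/3.3+140,237/3.3+160),s,(546/4+160,352/4+140));print("handle",h)
E
```

```text
[[0.5648867295863564, 0.08754852996449133], [0.5693281137628953, -0.09811970997323059], [0.4271588321995229, -0.1008890679978537], [0.42035046968978823, 0.08641697077287316]] c [ 0.4954 -0.0063  0.132 ]
[(np.float64(0.1857), np.float64(91.37)), (np.float64(0.1874), np.float64(92.08)), (np.float64(0.1445), np.float64(0.45)), (np.float64(0.1422), np.float64(1.12))]
[[0.5675481973951422, 0.08635689751178005], [0.5672193359028173, -0.09860281511442565], [0.42658419366853856, -0.09973993826757899], [0.42438896635426865, 0.08126672940667445]] c [ 0.4964 -0.0077  0.132 ]
[(np.float64(0.185), np.float64(89.9)), (np.float64(0.181), np.float64(90.69)), (np.float64(0.1432), np.float64(2.04)), (np.float64(0.1406), np.float64(0.46))]
ledge [0.4766 0.1818 0.06  ]
ledge [0.4417 0.1811 0.06  ]
ledge [0.48   0.0916 0.06  ]
ledge [0.4419 0.088  0.06  ]
ledge s [0.4757 0.1842 0.06  ]
ledge s [0.4414 0.1788 0.06  ]
ledge s [0.4463 0.0972 0.06  ]
s ((187.39999389648438, 184.39999389648438), 7.2471771240234375) (181, 178, 14, 14) 96 [0.4163 0.349  0.109 ]
t ((161.5, 263.5), 9.823541641235352) (152, 255, 20, 19) 199 [0.4191 0.3515 0.109 ]
red t [0.418  0.3509 0.109 ] s [0.4206 0.3517 0.109 ]
white t [0.5452 0.3155 0.1   ] s [0.55   0.3151 0.1   ]
handle [ 0.4497 -0.0075  0.1759]
```

The two views agree. The chest has about 1° of yaw, with the lid's centre at (0.496, -0.007). The red jar (red cap at side px 187,184 and top px 162,264) is at (0.419, 0.351), and the ledge spot is about (0.460, 0.143). I'll move above the jar with the jaws along x.

```bash
cat >> h.py <<'E'
def go(target,yaw):
    """units from current pose to tool-down target with tool y at yaw (rad)"""
    o=get_obs();R=q2R(o["tool_rot"])
    y=np.array([np.cos(yaw),np.sin(yaw),0]);z=np.array([0,0,-1.]);x=np.cross(y,z)
    T=Ro.from_matrix(np.c_[x,y,z])
    print("t",round(o["t"],2),"pos",o["eef_pos"].round(4),"q",o["q"].round(2),"w",round(o["gripper_width"],3),"F",o["contact_force"].round(2))
    print("dp",(R.inv().apply(np.array(target)-o["eef_pos"])/.025).round(2),"ang",(np.degrees((R.inv()*T).as_rotvec())/5).round(2))
E
python3 -c "
from h import *
go([.419,.3512,.15],0)"
```

```text
t 0.3 pos [0.2013 0.6441 0.231 ] q [-1.38  0.48  0.02  1.56 -0.01  1.11 -0.08] w 0.999 F [-0.14 -0.52 -0.69]
dp [-11.81  -8.58   3.24] ang [-1.000e-02  0.000e+00  1.453e+01]
```

Call:
jog_arm --dp '[[-1.2,-0.86,0],[-2.4,-1.7,0.2],[-3.6,-2.6,0.4],[-4.8,-3.5,0.6],[-6,-4.3,0.8]]' --angular '[[0,0,1.4],[0,0,2.8],[0,0,4.2],[0,0,5.6],[0,0,7]]' --claw '[85,85,85,85,85]'

```text
t: 0.8
eef_pos: [0.3131, 0.4954, 0.2112]
tool_rot: [-0.0, 0.443, 0.896, 0.0]
contact_force: [-0.0, 1.2, 0.1]
gripper_width: 0.996
```

```bash
python3 -c "
from h import *
go([.419,.3512,.15],0)"
```

```text
t 0.8 pos [0.3131 0.4954 0.2112] q [-1.26  0.35  0.19  1.81 -0.08  0.99 -0.39] w 0.996 F [-0.04  1.17  0.1 ]
dp [-7.16 -0.13  2.45] ang [ 0.   -0.    7.47]
```

Call:
jog_arm --dp '[[-1.5,0,0.2],[-3,0,0.6],[-4.5,-0.1,1.2],[-6,-0.1,1.8],[-7.1,-0.1,2.4]]' --angular '[[0,0,1.5],[0,0,3],[0,0,4.5],[0,0,6],[0,0,7.5]]' --claw '[85,85,85,85,85]'

```text
t: 1.3
eef_pos: [0.4204, 0.3526, 0.1511]
tool_rot: [0.0, 0.709, 0.705, 0.0]
contact_force: [-0.5, 0.2, 1.2]
gripper_width: 1.001
```

```bash
python3 -c "
from h import *
go([.419,.3512,.05],0)
for n in('side','top'):
    c=read_camera(n);cv2.imwrite('pics/%s1.png'%n,c['pixels'])"
```

```text
t 1.3 pos [0.4204 0.3526 0.1511] q [-1.1   0.38  0.36  1.96 -0.18  0.84 -0.65] w 1.001 F [-0.48  0.24  1.25]
dp [-0.06 -0.06  4.05] ang [ 0.01 -0.   -0.06]
```

View pics/top1.png

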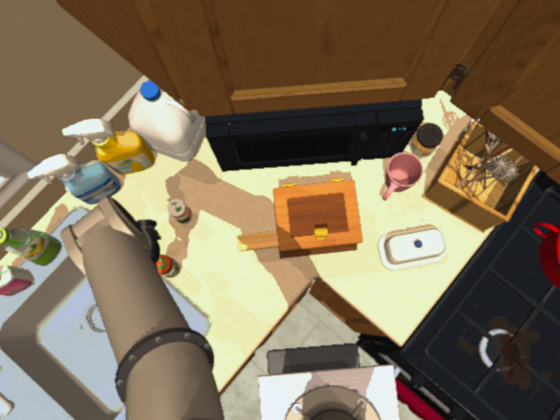

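View pics/side1.png

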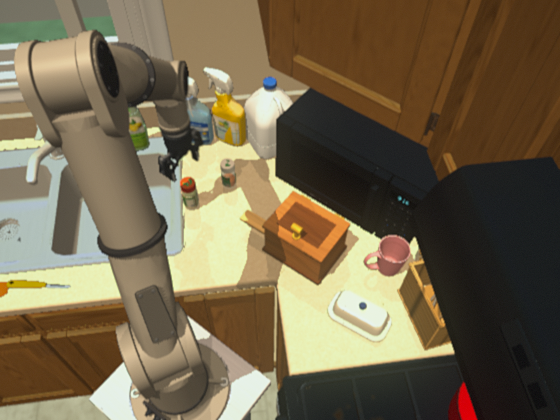

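The open gripper hangs above the red jar (side px 180,155, cap at 188,183) and is clear of the white jar. Descending.

Call:
jog_arm --dp '[[-0.06,-0.06,1],[-0.06,-0.06,2],[-0.06,-0.06,3],[-0.06,-0.06,3.7],[-0.06,-0.06,4.05]]' --angular '[[0,0,0],[0,0,0],[0,0,0],[0,0,0],[0,0,0]]' --claw '[85,85,85,85,85]' --grip_force 30

```text
t: 1.9
eef_pos: [0.4162, 0.3539, 0.0488]
tool_rot: [-0.0, 0.705, 0.709, -0.001]
contact_force: [-0.5, -0.3, 0.9]
gripper_width: 0.997
```

Call:
jog_arm --dp '[[0,0,0],[0,0,0],[0,0,0],[0,0,0],[0,0,0]]' --angular '[[0,0,0],[0,0,0],[0,0,0],[0,0,0],[0,0,0]]' --claw '[65,50,40,35,35]' --grip_force 30

```text
t: 2.4
eef_pos: [0.418, 0.3541, 0.0513]
tool_rot: [-0.0, 0.706, 0.708, 0.001]
contact_force: [-0.6, -0.0, 5.9]
gripper_width: 0.519
```

```bash
python3 -c "
from h import *
go([.419,.3512,.15],0)
for n in('side','top'):
    c=read_camera(n);cv2.imwrite('pics/%s2.png'%n,c['pixels'])
    if n=='side':cv2.imwrite('pics/s2c.png',cv2.resize(c['pixels'][110:240,130:300],None,fx=4,fy=4))"
```

```text
t 2.4 pos [0.418  0.3541 0.0513] q [-1.05  0.53  0.3   2.02 -0.25  0.63 -0.58] w 0.519 F [-0.55 -0.    5.86]
dp [-0.11  0.04 -3.95] ang [ 0.02 -0.02  0.03]
```

View pics/s2c.png

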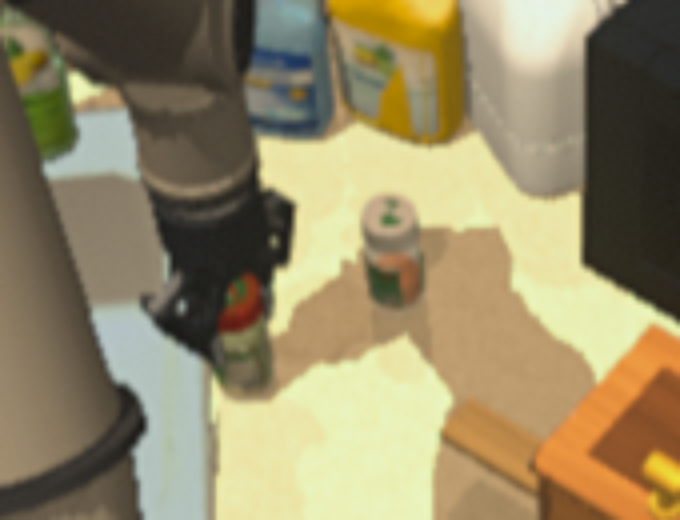

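The jar is between the jaws (44 mm opening). Fz is 6 N because the pads swing forward as they close, so I'll let it settle and then lift.

Call:
jog_arm --dp '[[0,0,0],[0,0,-0.1],[0,0,-0.2],[0,0,-0.4],[0,0,-0.8]]' --angular '[[0,0,0],[0,0,0],[0,0,0],[0,0,0],[0,0,0]]' --claw '[30,30,30,30,30]' --grip_force 40

```text
t: 3.0
eef_pos: [0.4169, 0.353, 0.07]
tool_rot: [0.0, 0.706, 0.708, -0.001]
contact_force: [0.2, -1.2, -1.2]
gripper_width: 0.517
```

Call:
jog_arm --dp '[[0,0,-0.6],[0,0,-1.3],[0,0,-2],[0,0,-2.7],[0,0,-3.2]]' --angular '[[0,0,0],[0,0,0],[0,0,0],[0,0,0],[0,0,0]]' --claw '[30,30,30,30,30]'

```text
t: 3.5
eef_pos: [0.4177, 0.3536, 0.1518]
tool_rot: [-0.0, 0.706, 0.708, 0.001]
contact_force: [0.5, 0.4, -0.7]
gripper_width: 0.516
```

```bash
python3 -c "
from h import *
go([.460,.145,.15],0.0)
for n in('side','top'):
    c=read_camera(n)
    x=proj(c,get_obs()['eef_pos'])[0];print(n,x)
    a,b=int(x[0])-70,int(x[1])-60;a=max(a,0);b=max(b,0)
    cv2.imwrite('pics/%s3.png'%n,cv2.resize(c['pixels'][b:b+120,a:a+150],None,fx=4,fy=4))"
```

```text
t 3.5 pos [0.4177 0.3536 0.1518] q [-1.11  0.37  0.36  1.96 -0.18  0.84 -0.65] w 0.516 F [ 0.54  0.37 -0.67]
dp [-8.35  1.67  0.06] ang [ 0.01 -0.01  0.03]
side [184.4476884  173.06934985]
top [155.33322605 261.71884927]
```

View pics/side3.png

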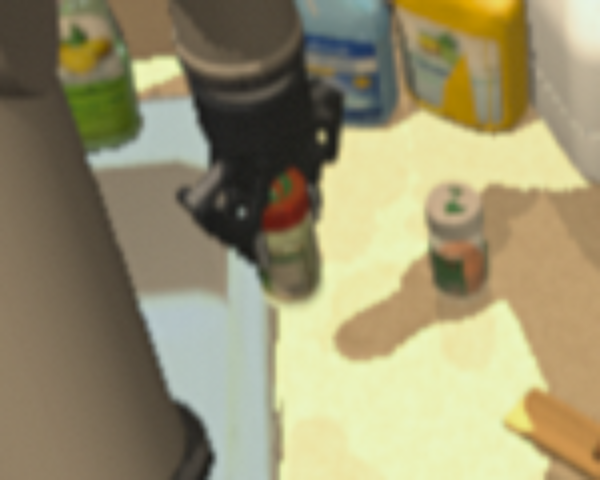

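View pics/top3.png

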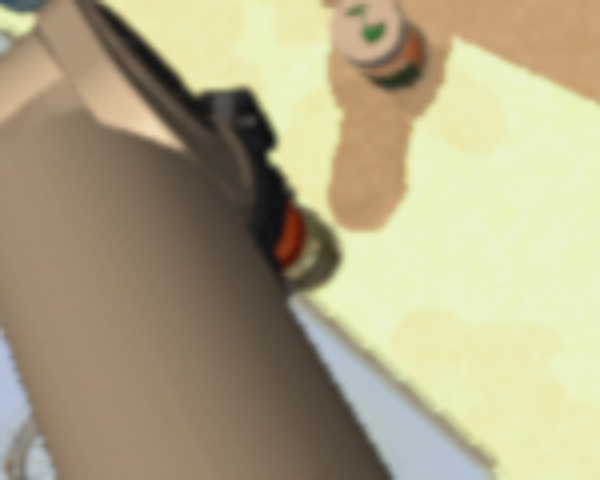

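The jar is held upright and lifted. Moving it over the ledge.

Call:
jog_arm --dp '[[-0.4,0.1,-0.2],[-1.2,0.2,-0.4],[-2.3,0.4,-0.4],[-3.4,0.7,-0.4],[-4.5,0.9,-0.4]]' --angular '[[0,0,0],[0,0,0],[0,0,0],[0,0,0],[0,0,0]]' --claw '[30,30,30,30,30]'

```text
t: 4.1
eef_pos: [0.4402, 0.2376, 0.1597]
tool_rot: [0.0, 0.707, 0.707, -0.001]
contact_force: [0.6, -0.6, -1.4]
gripper_width: 0.517
```

Call:
jog_arm --dp '[[-1.1,0.2,0],[-2.1,0.4,0],[-2.9,0.6,0],[-3.5,0.7,0],[-3.7,0.75,0]]' --angular '[[0,0,0],[0,0,0],[0,0,0],[0,0,0],[0,0,0]]' --claw '[30,30,30,30,30]'

```text
t: 4.6
eef_pos: [0.4587, 0.1447, 0.1597]
tool_rot: [0.0, 0.708, 0.706, -0.001]
contact_force: [0.5, 0.0, -0.9]
gripper_width: 0.52
```

Call:
jog_arm --dp '[[0,0,0],[0,0,0],[0,0,0],[0,0,0],[0,0,0]]' --angular '[[0,0,0],[0,0,0],[0,0,0],[0,0,0],[0,0,0]]' --claw '[30,30,30,30,30]'

```text
t: 5.1
eef_pos: [0.459, 0.149, 0.16]
tool_rot: [-0.0, 0.706, 0.708, -0.0]
contact_force: [-0.5, 0.3, -1.7]
gripper_width: 0.518
```

```bash
python3 -c "
from h import *
go([.460,.147,.1113],0.0)
for n in('side','top'):
    c=read_camera(n)
    x=proj(c,get_obs()['eef_pos'])[0];print(n,x)
    a,b=int(x[0])-70,int(x[1])-60;a=max(a,0);b=max(b,0)
    cv2.imwrite('pics/%s4.png'%n,cv2.resize(c['pixels'][b:b+120,a:a+150],None,fx=5,fy=5,interpolation=cv2.INTER_CUBIC)); print(a,b)"
```

```text
t 5.1 pos [0.459 0.149 0.16 ] q [-0.82  0.27  0.45  2.1  -0.16  0.81 -0.28] w 0.518 F [-0.51  0.33 -1.74]
dp [-0.08  0.04  1.95] ang [-0.    0.    0.04]
side [251.04484419 198.887578  ]
181 138
top [248.42617872 234.79221752]
178 174
```

View pics/side4.png

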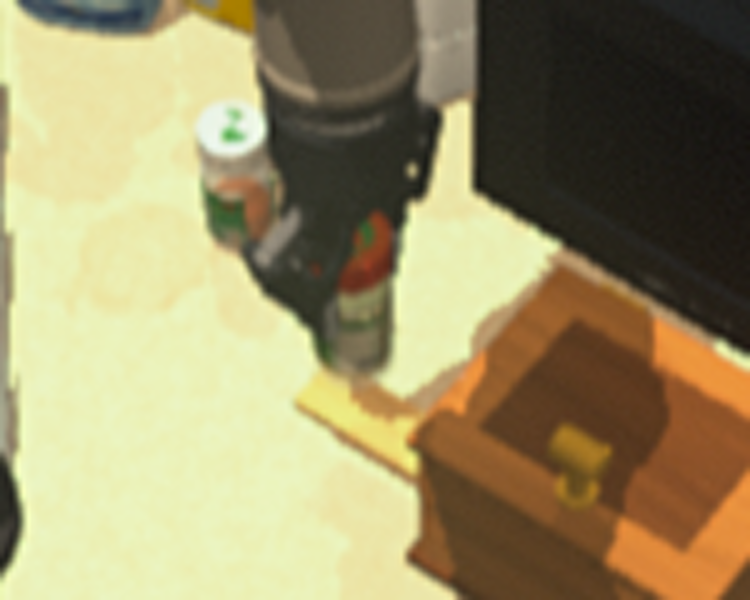

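View pics/top4.png

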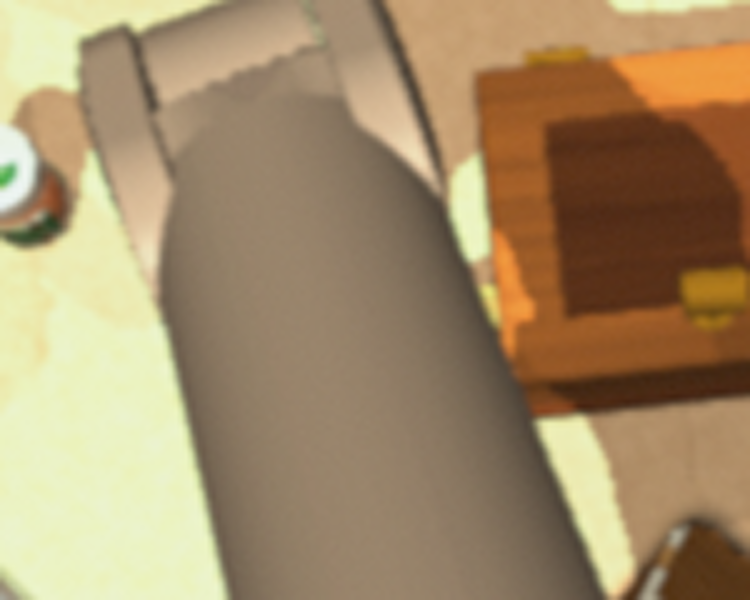

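```bash
python3 -c "
from h import *
c=read_camera('side')
# base z expected .160-.051=.109 ; visible lowest rim & cap centre
print(proj(c,[[.459,.146,.109],[.459,.146,.218],[.460,.145,.06]]))
print(plane(c,(181+355/5,138+362/5),.109), plane(c,(181+368/5,138+235/5),.218))
go([.460,.147,.1113],0.0)"
```

```text
[[252.45028909 210.52763578]
 [251.20424023 185.97902089]
 [253.46042597 220.53892723]]
[0.45857531 0.14724466 0.109     ] [0.46685271 0.14113305 0.218     ]
t 5.25 pos [0.4591 0.1487 0.16  ] q [-0.82  0.27  0.45  2.1  -0.16  0.81 -0.28] w 0.518 F [-0.05 -0.27 -0.8 ]
dp [-0.07  0.04  1.95] ang [-0.    0.    0.03]
```

The jar's base projects where expected. Lowering it, with the last few mm slow.

Call:
jog_arm --dp '[[0,0.02,0.4],[-0.03,0.03,0.9],[-0.05,0.04,1.3],[-0.06,0.04,1.6],[-0.06,0.04,1.75]]' --angular '[[0,0,0],[0,0,0],[0,0,0],[0,0,0],[0,0,0]]' --claw '[30,30,30,30,30]'

```text
t: 5.75
eef_pos: [0.4595, 0.1466, 0.115]
tool_rot: [-0.0, 0.706, 0.708, -0.001]
contact_force: [-0.2, 0.5, -1.3]
gripper_width: 0.517
```

Call:
jog_arm --dp '[[0,0,0.03],[0,0,0.06],[0,0,0.1],[0,0,0.12],[0,0,0.12]]' --angular '[[0,0,0],[0,0,0],[0,0,0],[0,0,0],[0,0,0]]' --claw '[30,30,30,30,30]'

```text
t: 6.25
eef_pos: [0.4602, 0.1471, 0.1135]
tool_rot: [0.0, 0.706, 0.708, 0.0]
contact_force: [-0.1, 0.4, -0.9]
gripper_width: 0.517
```

Call:
jog_arm --dp '[[0,0,0.03],[0,0,0.06],[0,0,0.06],[0,0,0.06],[0,0,0.06]]' --angular '[[0,0,0],[0,0,0],[0,0,0],[0,0,0],[0,0,0]]' --claw '[30,30,30,30,30]'

```text
t: 6.75
eef_pos: [0.4601, 0.147, 0.1118]
tool_rot: [-0.0, 0.706, 0.708, 0.0]
contact_force: [0.0, -0.2, -1.2]
gripper_width: 0.513
```

Call:
jog_arm --dp '[[0,0,0.02],[0,0,0.04],[0,0,0.06],[0,0,0.06],[0,0,0.06]]' --angular '[[0,0,0],[0,0,0],[0,0,0],[0,0,0],[0,0,0]]' --claw '[30,30,30,30,30]'

```text
t: 7.25
eef_pos: [0.4603, 0.1469, 0.1113]
tool_rot: [-0.0, 0.706, 0.708, 0.0]
contact_force: [-3.7, -2.3, 13.2]
gripper_width: 0.518
```

Contact with the ledge at 13 N. I'll ease off a little, then open slowly.

Call:
jog_arm --dp '[[0,0,-0.02],[0,0,-0.03],[0,0,-0.03],[0,0,-0.03],[0,0,-0.03]]' --angular '[[0,0,0],[0,0,0],[0,0,0],[0,0,0],[0,0,0]]' --claw '[30,30,30,30,30]' --grip_force 20

```text
t: 7.75
eef_pos: [0.4603, 0.1469, 0.1114]
tool_rot: [-0.0, 0.706, 0.708, 0.0]
contact_force: [-2.3, -1.7, 5.5]
gripper_width: 0.52
```

```bash
python3 -c "
from h import *
go([.460,.147,.1113],0.0)
for n in('side',):
    c=read_camera(n)
    cv2.imwrite('pics/%s5.png'%n,cv2.resize(c['pixels'][138:258,181:331],None,fx=5,fy=5,interpolation=cv2.INTER_CUBIC))"
```

```text
t 7.75 pos [0.4603 0.1469 0.1114] q [-0.78  0.35  0.42  2.14 -0.22  0.7  -0.22] w 0.52 F [-2.3  -1.68  5.54]
dp [ 0.   -0.01  0.  ] ang [ 0.   -0.    0.03]
```

View pics/side5.png

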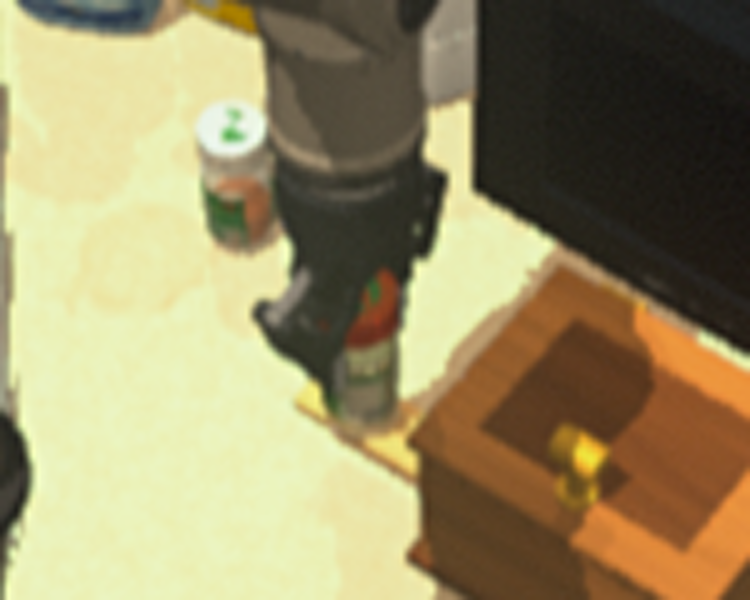

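The jar stands on the ledge, with its base at about px (254,223). Releasing.

Call:
jog_arm --dp '[[0,0,-0.01],[0,0,-0.01],[0,0,-0.01],[0,0,-0.01],[0,0,-0.01]]' --angular '[[0,0,0],[0,0,0],[0,0,0],[0,0,0],[0,0,0]]' --claw '[45,47,50,55,60]'

```text
t: 8.3
eef_pos: [0.4601, 0.147, 0.1112]
tool_rot: [0.0, 0.706, 0.708, -0.0]
contact_force: [0.1, 0.5, 1.5]
gripper_width: 0.703
```

Call:
jog_arm --dp '[[0,0,0],[0,0,0],[0,0,0],[0,0,0],[0,0,0]]' --angular '[[0,0,0],[0,0,0],[0,0,0],[0,0,0],[0,0,0]]' --claw '[65,70,75,80,85]'

```text
t: 8.8
eef_pos: [0.4602, 0.147, 0.1113]
tool_rot: [-0.0, 0.706, 0.708, 0.0]
contact_force: [0.5, 0.3, -0.1]
gripper_width: 0.993
```

Call:
jog_arm --dp '[[0,0,-0.4],[0,0,-1.2],[0,0,-2.2],[0,0,-3.4],[0,0,-4.6]]' --angular '[[0,0,0],[0,0,0],[0,0,0],[0,0,0],[0,0,0]]' --claw '[85,85,85,85,85]'

```text
t: 9.3
eef_pos: [0.46, 0.1467, 0.228]
tool_rot: [0.0, 0.706, 0.708, -0.0]
contact_force: [0.0, 0.7, -0.4]
gripper_width: 0.992
```

```bash
python3 -c "
from h import *
go([.449,-.007,.225],np.pi/2)
go([.449,-.007,.225],-np.pi/2)
for n in('side',):
    c=read_camera(n)
    cv2.imwrite('pics/%s6.png'%n,cv2.resize(c['pixels'][138:258,181:331],None,fx=5,fy=5,interpolation=cv2.INTER_CUBIC))"
```

```text
t 9.3 pos [0.46   0.1467 0.228 ] q [-0.86  0.17  0.48  2.03 -0.09  0.97 -0.33] w 0.992 F [ 0.02  0.71 -0.42]
dp [-6.15 -0.45  0.12] ang [ -0.     0.   -17.97]
t 9.3 pos [0.46   0.1467 0.228 ] q [-0.86  0.17  0.48  2.03 -0.09  0.97 -0.33] w 0.992 F [ 0.02  0.71 -0.42]
dp [-6.15 -0.45  0.12] ang [ 0.    0.   18.03]
```

View pics/side6.png

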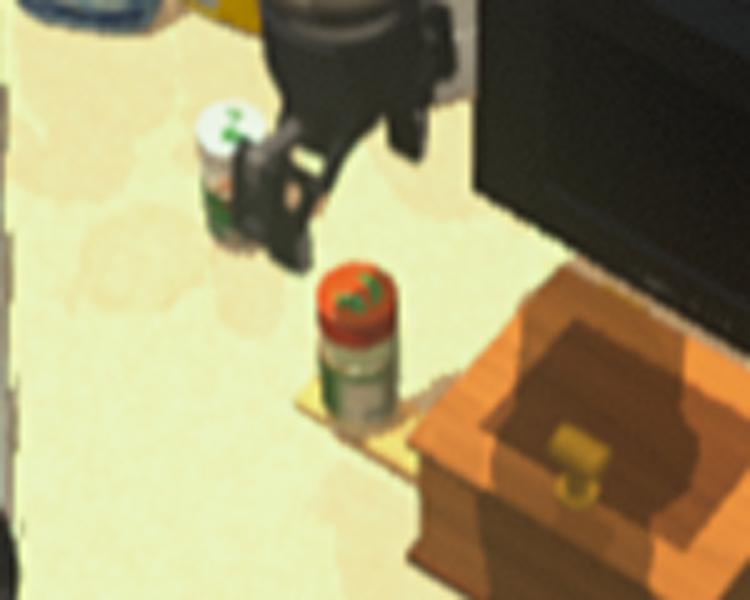

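The red jar stands upright on the ledge, free of the fingers (cap at px 252,196). Now to the handle.

Call:
jog_arm --dp '[[-1,0,0],[-2.3,-0.2,0],[-3.7,-0.3,0],[-5,-0.4,0.1],[-6.1,-0.4,0.1]]' --angular '[[0,0,-1.5],[0,0,-3],[0,0,-4.5],[0,0,-6],[0,0,-7.5]]' --claw '[85,85,85,80,70]'

```text
t: 9.85
eef_pos: [0.4499, -0.0074, 0.2242]
tool_rot: [0.0, 0.439, 0.898, 0.0]
contact_force: [0.5, -0.0, 0.4]
gripper_width: 0.821
```

Call:
jog_arm --dp '[[0,0,0],[0,0,0],[0,0,0],[0,0,0],[0,0,0]]' --angular '[[0,0,-1.5],[0,0,-3],[0,0,-4.5],[0,0,-6],[0,0,-7.5]]' --claw '[70,65,60,60,60]'

```text
t: 10.35
eef_pos: [0.4505, -0.0057, 0.2243]
tool_rot: [0.0, 0.127, 0.992, 0.0]
contact_force: [-0.4, -0.6, 1.0]
gripper_width: 0.702
```

```bash
python3 -c "
from h import *
go([.449,-.007,.215],np.radians(91))"
```

```text
t 10.35 pos [ 0.4505 -0.0057  0.2243] q [-0.55  0.11  0.46  2.1  -0.06  0.95  1.26] w 0.702 F [-0.36 -0.59  1.  ]
dp [ 0.05 -0.07  0.37] ang [ 0.    0.01 -3.11]
```

Call:
jog_arm --dp '[[0.05,-0.07,0],[0.05,-0.07,0],[0.05,-0.07,0],[0.05,-0.07,0],[0.05,-0.07,0]]' --angular '[[0,0,-1.5],[0,0,-3.1],[0,0,-3.1],[0,0,-3.1],[0,0,-3.1]]' --claw '[60,60,60,60,60]'

```text
t: 10.85
eef_pos: [0.4489, -0.0069, 0.224]
tool_rot: [0.0, -0.004, 1.0, 0.0]
contact_force: [-1.0, -0.4, -0.4]
gripper_width: 0.697
```

```bash
python3 -c "
from h import *
go([.449,-.007,.148],np.radians(91))
for n in('side','top'):
    c=read_camera(n)
    x=proj(c,[.449,-.007,.168])[0];print(n,x)
    a,b=int(x[0])-90,int(x[1])-70
    cv2.imwrite('pics/%s7.png'%n,cv2.resize(c['pixels'][b:b+120,a:a+150],None,fx=5,fy=5,interpolation=cv2.INTER_CUBIC)); print(a,b)"
```

```text
t 10.85 pos [ 0.4489 -0.0069  0.224 ] q [-0.53  0.1   0.44  2.1  -0.05  0.95  1.52] w 0.697 F [-0.98 -0.44 -0.44]
dp [-0.   -0.    3.04] ang [ 0.   0.  -0.1]
side [296.10153276 229.79088309]
206 159
top [320.50499008 232.82892979]
230 162
```

View pics/side7.png

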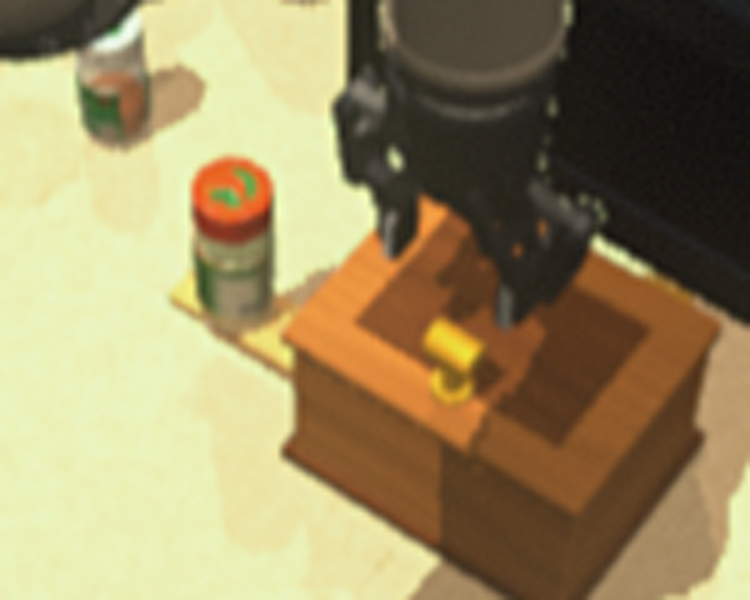

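View pics/top7.png

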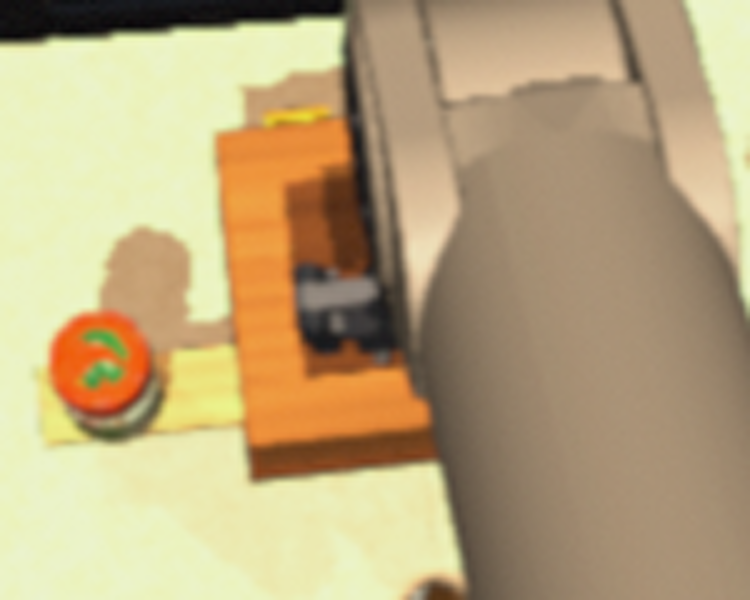

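The handle's bar is at side px (296,228), against an expected (296,230), so it is centred under the gripper. Descending and pinching.

Call:
jog_arm --dp '[[0,0,0.8],[0,0,1.7],[0,0,2.4],[0,0,2.85],[0,0,3.05]]' --angular '[[0,0,0],[0,0,0],[0,0,0],[0,0,0],[0,0,0]]' --claw '[60,60,60,60,60]' --grip_force 40

```text
t: 11.45
eef_pos: [0.4484, -0.0069, 0.1467]
tool_rot: [-0.001, -0.005, 1.0, -0.0]
contact_force: [0.2, 0.4, -0.5]
gripper_width: 0.703
```

Call:
jog_arm --dp '[[0,0,0],[0,0,0],[0,0,0],[0,0,0],[0,0,0]]' --angular '[[0,0,0],[0,0,0],[0,0,0],[0,0,0],[0,0,0]]' --claw '[45,35,28,20,15]'

```text
t: 11.95
eef_pos: [0.4495, -0.0076, 0.1484]
tool_rot: [0.001, -0.006, 1.0, -0.0]
contact_force: [-1.2, -4.0, 6.5]
gripper_width: 0.321
```

Call:
jog_arm --dp '[[0,0,0],[0,0,0],[0,0,0],[0,0,0],[0,0,0]]' --angular '[[0,0,0],[0,0,0],[0,0,0],[0,0,0],[0,0,0]]' --claw '[15,15,15,15,15]'

```text
t: 12.45
eef_pos: [0.4495, -0.0076, 0.1484]
tool_rot: [0.001, -0.006, 1.0, -0.0]
contact_force: [-1.9, -3.2, 6.2]
gripper_width: 0.325
```

```bash
python3 -c "
from h import *
go([.449,-.007,.148],np.radians(91))
for n in('side',):
    c=read_camera(n)
    cv2.imwrite('pics/%s8.png'%n,cv2.resize(c['pixels'][140:280,206:366],None,fx=5,fy=4,interpolation=cv2.INTER_CUBIC))
# handle path (hinge .569,-.006,.12 ), yaw 1deg
g=get_obs()['eef_pos']
r0=np.array([-.12,.048])
for a in (0,5,10,15,20,25,30,35,40,45):
    t=np.radians(a);r=np.array([[np.cos(t),np.sin(t)],[-np.sin(t),np.cos(t)]])@r0
    d=r-r0;print(a,'dx',round(d[0]/.025,2),'dz',round(d[1]/.025,2))
"
```

```text
t 12.45 pos [ 0.4495 -0.0076  0.1484] q [-0.49  0.23  0.43  2.18 -0.13  0.76  1.6 ] w 0.325 F [-1.87 -3.2   6.18]
dp [0.02 0.02 0.02] ang [-0.    0.02 -0.07]
0 dx 0.0 dz 0.0
5 dx 0.19 dz 0.41
10 dx 0.41 dz 0.8
15 dx 0.66 dz 1.18
20 dx 0.95 dz 1.53
25 dx 1.26 dz 1.85
30 dx 1.6 dz 2.14
35 dx 1.97 dz 2.41
40 dx 2.36 dz 2.64
45 dx 2.76 dz 2.83
```

View pics/side8.png

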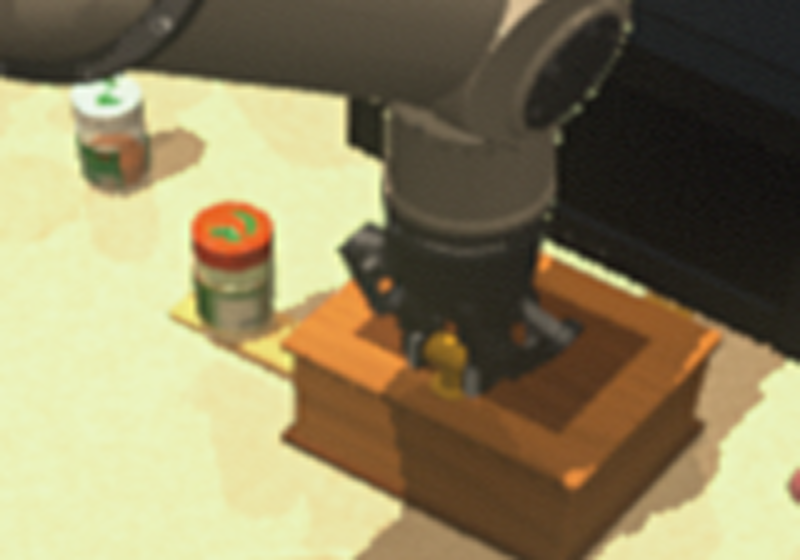

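```bash
python3 -c "
from h import *
t=read_camera('top');s=read_camera('side')
for z in (0,.02): print(z,plane(t,(222,170),z),plane(t,(350,164),z),plane(s,(277,176),z))
# microwave top front edge: top view (205,112)->(420,101)?; side (277,108)/(415,170)
cv2.imwrite('pics/t9.png',cv2.resize(t['pixels'][70:230,190:440],None,fx=3.2,fy=3.2))
for u in ((208,115),(215,140)):print([plane(t,u,z).round(3) for z in(.2,.25,.3)])
print([plane(s,(278,112),z).round(3) for z in(.15,.2,.25)])
"
```

```text
0 [0.6603408  0.21661564 0.        ] [ 0.64886697 -0.11068339  0.        ] [0.6682424  0.22052058 0.        ]
0.02 [0.6540733  0.21428647 0.02      ] [ 0.64278068 -0.10784323  0.02      ] [0.65519292 0.21073346 0.02      ]
[array([0.726, 0.217, 0.2  ]), array([0.704, 0.21 , 0.25 ]), array([0.683, 0.203, 0.3  ])]
[array([0.667, 0.205, 0.2  ]), array([0.648, 0.198, 0.25 ]), array([0.629, 0.192, 0.3  ])]
[array([0.772, 0.298, 0.15 ]), array([0.731, 0.267, 0.2  ]), array([0.689, 0.236, 0.25 ])]
```

View pics/t9.png

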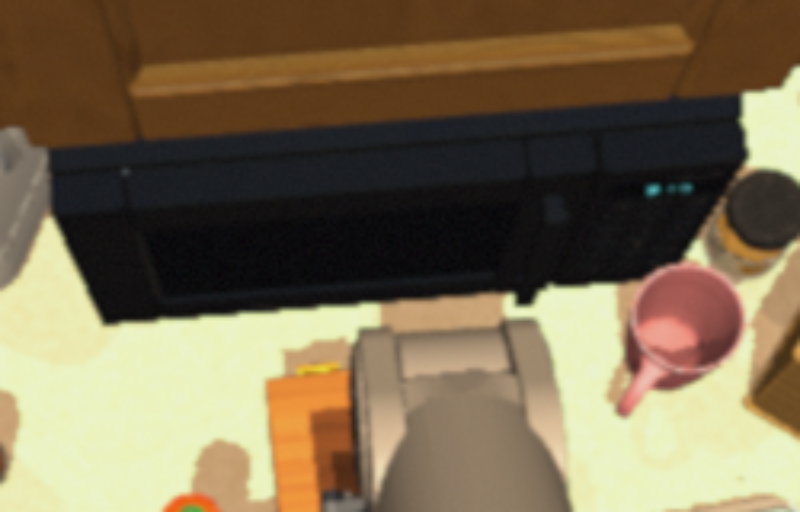

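```bash
python3 -c "
from h import *
t=read_camera('top')
for z in (.25,.3,.35,.4): print(z,plane(t,(327.5,171),z).round(3))
s=read_camera('side')
# disc of wrist in side: crop (580,80) -> px
u=(206+580/5,140+80/4);C,d=ray(s,u)
for x in (.40,.45,.5): print((C+d*(x-C[0])/d[0]).round(3))
"
```

```text
0.25 [ 0.562 -0.028  0.25 ]
0.3 [ 0.547 -0.023  0.3  ]
0.35 [ 0.532 -0.018  0.35 ]
0.4 [ 0.518 -0.013  0.4  ]
[ 0.4   -0.085  0.537]
[ 0.45  -0.057  0.471]
[ 0.5   -0.029  0.406]
```

The wrist's edge will reach about x = 0.59 and the microwave's front is at about 0.65, so there is room. I'll lift along the arc with the tool vertical.

Call:
jog_arm --dp '[[-0.03,0,-0.08],[-0.08,0,-0.2],[-0.19,0,-0.41],[-0.3,0,-0.6],[-0.41,0,-0.8]]' --angular '[[0,0,0],[0,0,0],[0,0,0],[0,0,0],[0,0,0]]' --claw '[15,15,15,15,15]'

```text
t: 13.2
eef_pos: [0.4586, -0.0073, 0.1674]
tool_rot: [-0.001, -0.006, 1.0, -0.0]
contact_force: [2.1, -5.6, -6.3]
gripper_width: 0.323
```

```bash
python3 -c "
from h import *
go([.449,-.007,.148],np.radians(91))
for n in('side',):
    c=read_camera(n)
    cv2.imwrite('pics/%s10.png'%n,cv2.resize(c['pixels'][140:280,206:366],None,fx=5,fy=4,interpolation=cv2.INTER_CUBIC))"
```

```text
t 13.2 pos [ 0.4586 -0.0073  0.1674] q [-0.5   0.21  0.43  2.14 -0.12  0.81  1.59] w 0.323 F [ 2.09 -5.56 -6.27]
dp [0.38 0.02 0.78] ang [-0.01 -0.02 -0.07]
```

View pics/side10.png

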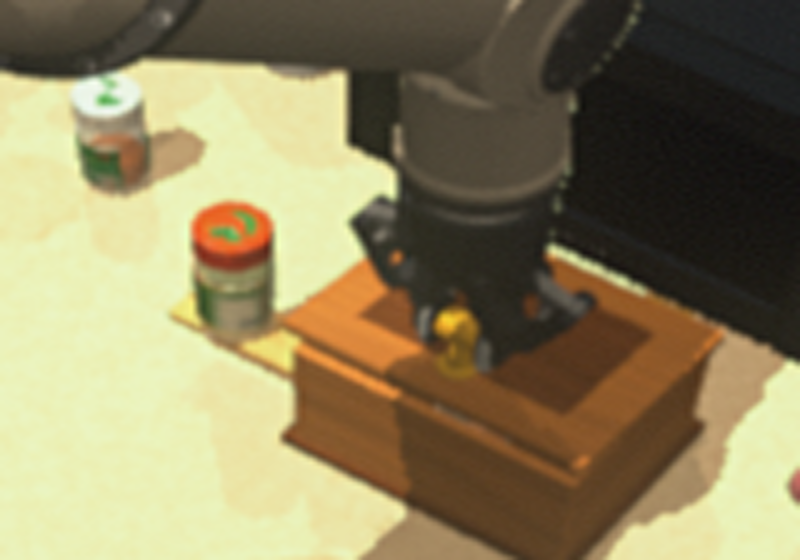

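The lid is off the rim and following the gripper. Continuing.

Call:
jog_arm --dp '[[-0.12,0,-0.19],[-0.25,0,-0.38],[-0.39,0,-0.56],[-0.54,0,-0.73],[-0.69,0,-0.89]]' --angular '[[0,0,0],[0,0,0],[0,0,0],[0,0,0],[0,0,0]]' --claw '[15,15,15,15,15]'

```text
t: 13.75
eef_pos: [0.4755, -0.0069, 0.1898]
tool_rot: [-0.001, -0.006, 1.0, -0.0]
contact_force: [-1.4, -4.5, -4.2]
gripper_width: 0.322
```

Call:
jog_arm --dp '[[-0.16,0,-0.16],[-0.33,0,-0.31],[-0.5,0,-0.45],[-0.68,0,-0.58],[-0.87,0,-0.71]]' --angular '[[0,0,0],[0,0,0],[0,0,0],[0,0,0],[0,0,0]]' --claw '[15,15,15,15,15]'

```text
t: 14.25
eef_pos: [0.497, -0.0063, 0.2076]
tool_rot: [-0.002, -0.006, 1.0, 0.0]
contact_force: [-4.4, -3.5, -1.3]
gripper_width: 0.321
```

```bash
python3 -c "
from h import *
go([.449,-.007,.148],np.radians(91))
for n in('side','top'):
    c=read_camera(n)
    cv2.imwrite('pics/%s11.png'%n,cv2.resize(c['pixels'][140:280,206:366],None,fx=5,fy=4,interpolation=cv2.INTER_CUBIC))"
```

```text
t 14.25 pos [ 0.497  -0.0063  0.2076] q [-0.49  0.22  0.44  2.02 -0.12  0.93  1.59] w 0.321 F [-4.36 -3.48 -1.26]
dp [ 1.91 -0.01  2.39] ang [ 0.   -0.04 -0.07]
```

View pics/side11.png

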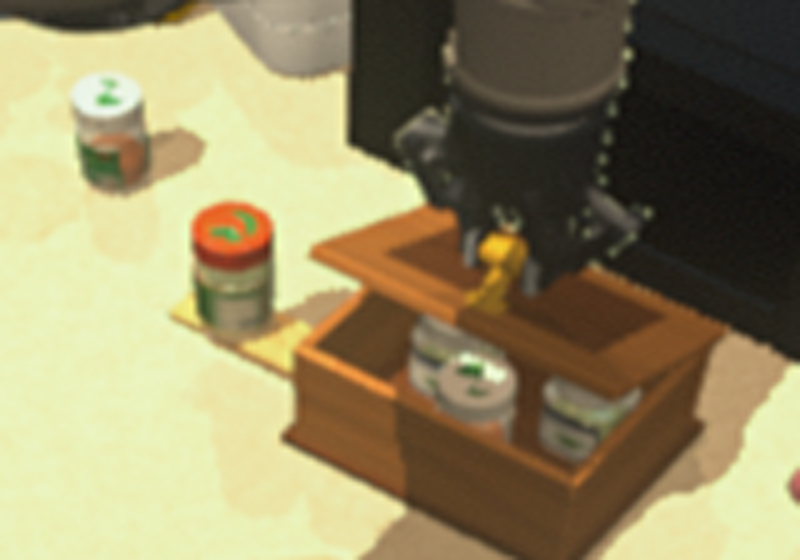

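Call:
jog_arm --dp '[[-0.19,0,-0.12],[-0.38,0,-0.23],[-0.58,0,-0.33],[-0.79,0,-0.43],[-0.82,0,-0.44]]' --angular '[[0,0,0],[0,0,0],[0,0,0],[0,0,0],[0,0,0]]' --claw '[15,15,15,15,15]'

```text
t: 14.85
eef_pos: [0.5185, -0.0057, 0.2191]
tool_rot: [-0.001, -0.006, 1.0, 0.0]
contact_force: [-5.5, -2.3, 3.9]
gripper_width: 0.318
```

Call:
jog_arm --dp '[[0,0,0],[0,0,0],[0,0,0],[0,0,0],[0,0,0]]' --angular '[[0,0,0],[0,0,0],[0,0,0],[0,0,0],[0,0,0]]' --claw '[15,15,15,15,15]'

```text
t: 15.35
eef_pos: [0.5181, -0.0057, 0.2189]
tool_rot: [-0.001, -0.006, 1.0, 0.0]
contact_force: [-5.3, -2.9, 2.0]
gripper_width: 0.317
```

```bash
python3 -c "
from h import *
go([.5185,-.007,.2192],np.radians(91))
for n in('side','top'):
    c=read_camera(n)
    cv2.imwrite('pics/%s12f.png'%n,c['pixels'])
    cv2.imwrite('pics/%s12.png'%n,cv2.resize(c['pixels'][140:280,206:366],None,fx=5,fy=4,interpolation=cv2.INTER_CUBIC))
    # expected corners of lid front edge at 38..52
    for a in (38,45,52):
        t=np.radians(a);
        P=[]
        for y in(-.101,.087):
          for h in (.012,):
            r=np.array([[np.cos(t),np.sin(t)],[-np.sin(t),np.cos(t)]])@[-.146,h]
            P.append([.569+r[0]-(y+.007)*.017,y,.12+r[1]])
        print(n,a,proj(c,P).round(1).tolist(), ((proj(c,P)-[206,140])*[5,4]).round(0).tolist())
"
```

```text
t 15.35 pos [ 0.5181 -0.0057  0.2189] q [-0.48  0.24  0.44  1.96 -0.13  0.96  1.6 ] w 0.317 F [-5.34 -2.87  1.99]
dp [-0.02 -0.05 -0.01] ang [ 0.01 -0.01 -0.07]
side 38 [[331.8, 234.3], [269.5, 196.8]] [[629.0, 377.0], [317.0, 227.0]]
side 45 [[335.3, 227.9], [272.6, 190.6]] [[647.0, 352.0], [333.0, 202.0]]
side 52 [[339.1, 221.5], [276.1, 184.4]] [[666.0, 326.0], [351.0, 178.0]]
top 38 [[366.5, 218.2], [275.9, 227.2]] [[802.0, 313.0], [350.0, 349.0]]
top 45 [[366.6, 210.9], [275.2, 219.9]] [[803.0, 283.0], [346.0, 320.0]]
top 52 [[366.5, 202.9], [274.5, 211.9]] [[803.0, 252.0], [343.0, 288.0]]
```

View pics/side12.png

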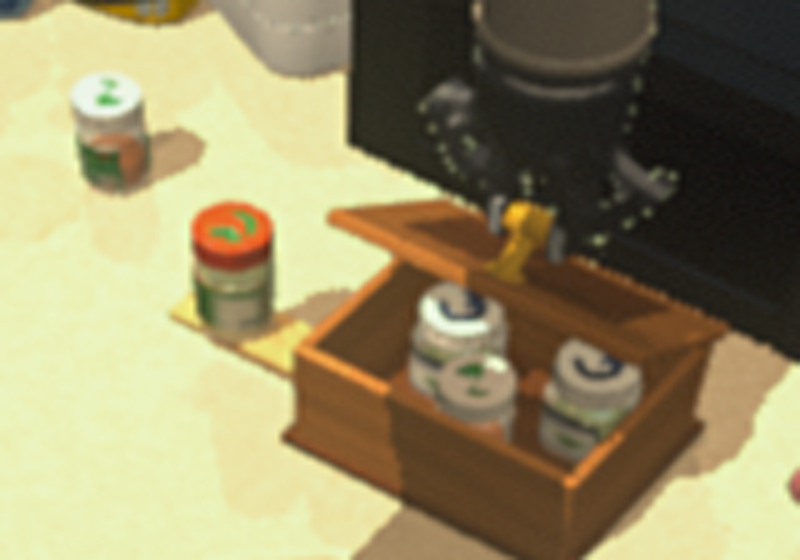

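View pics/top12f.png

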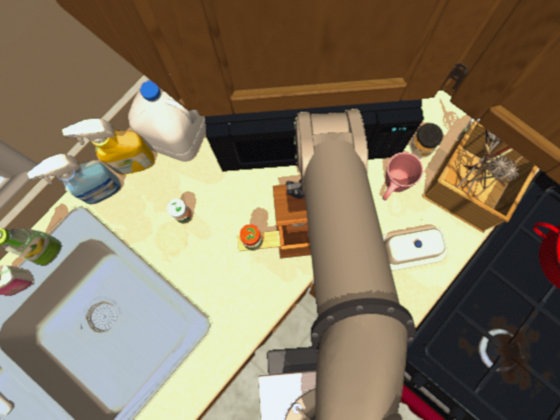

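```bash
python3 -c "
import cv2
a=cv2.imread('pics/top12f.png')[175:265,225:325];b=cv2.imread('pics/side12f.png')[175:245,255:355]
cv2.imwrite('pics/z.png',cv2.resize(cv2.vconcat([a,b]),None,fx=5,fy=3.6,interpolation=cv2.INTER_CUBIC) if 0 else cv2.resize(a,None,fx=6,fy=6,interpolation=cv2.INTER_CUBIC))"
```

```text
(no output)
```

View pics/z.png

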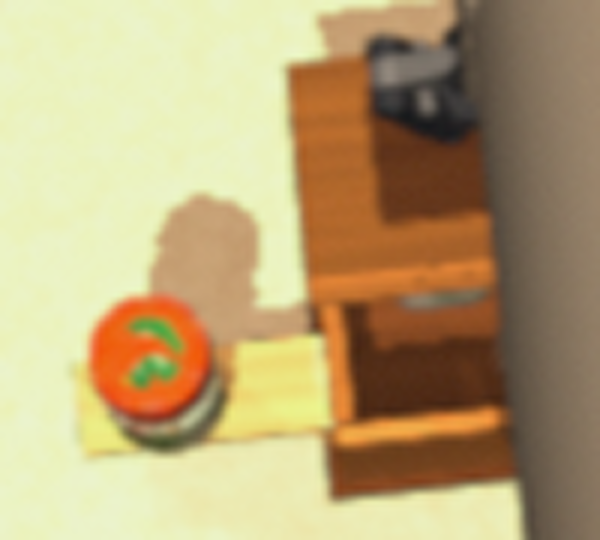

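The lid's front upper corner at top px (276,221) works out to about 44°, and the side view agrees. One last check of the jar and arm speed before I hand in.

```bash
python3 -c "
from h import *
t=read_camera('top');s=read_camera('side')
print('jar top',plane(t,(225+151/6,175+357/6),.169),'side',plane(s,(206+233/5,140+223/4),.169))
o=get_obs();print(o['t'],o['eef_pos'],abs(o['joint_vel']).max(),o['gripper_width'],o['contact_force'])
hand_in()"
```

```text
jar top [0.45779195 0.14438656 0.169     ] side [0.46459301 0.14776363 0.169     ]
15.55 [ 0.51802168 -0.00570366  0.21889559] 0.002247950184376884 0.32033524037757966 [-4.21684576 -2.76541643  2.29461757]
the job is handed in; nothing more can be done
```

The red-capped jar is standing released on the ledge, and the gripper is holding the chest's lid open at about 44°. I handed the job in at 15.6 s of the 48 s allowed; it reports no verdict.

- **Jar:** I picked it up from above, lowered it slowly onto the ledge and opened the fingers. The last pictures show it upright and clear of the fingers. The top and side views put its centre at (0.458, 0.144) and (0.465, 0.148), within about 5 mm of the ledge's centre line (x about 0.460). The two views differ by about 7 mm in x.
- **Lid:** I pinched the handle on its two flat ends and lifted along the hinge arc. From the corner pixels the top view gives about 44° and the side view about 42–45°, inside the 38–52° allowed.
- **Holding still:** Joint speeds were below 0.003 rad/s at the end. The wrist reads about 5 N, which suggests a little strain in the grip but is well within limits.
- **Other objects:** The white-capped jar, butter dish and pink cup look unmoved by eye in the final pictures; I did not measure them again. No unexpected contact forces showed up. The largest was 13 N, when the jar touched down.

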